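Pack the whetstones and latch the carry case

ROBOT

A 6-joint arm with a two-finger parallel gripper is mounted at the origin on the work surface. World frame = base frame: x ahead of the robot, y to its left, z up, the work surface at z = 0. Lengths are in m, angles in rad, forces in N, time in s.
With the tool pointing down it reaches from about 0.325 to 0.9 m from the base axis. Payload 6.1 kg.
Tool frame: the origin (TCP) lies midway between the tips of the shut fingers; the grasp point (between the pads) lies 19 mm behind it; z points along the fingers, y is the line along which they close (so a half turn about z gives the same grasp; the last joint's range is limited). The gripper opens to 85 mm and grips with 20 to 120 N. Pads are 22 mm wide; open, the fingers measure 114 mm over their backs; the gripper's body (76 mm by 85 mm) begins 54 mm behind the grasp point. The pads swing forward as they close: fully open they stand 13 mm farther back than shut.
Start: joints at [-1.229, 0.22, 1.526, -0, 1.395, -0.126], TCP at [0.282, -0.558, 0.231] pointing down, gripper open.
Joint ranges: [-2.98, 2.98], [-0.91, 2.08], [0.09, 2.57], [-1.24, 4.39], [0.2, 2.65], [-2.68, 2.68]. Speed limits (rad/s): [2.57, 2.57, 3.01, 3.14, 3.14, 3.14].

INTERFACE

Orientations are given as [roll, pitch, yaw] about the fixed x, y, z axes, in that order (R = Rz(yaw) Ry(pitch) Rx(roll)).
In Python, from plant import movep, move_l, set_joints, gripper_to, hold, inverse_kinematics, observe, get_image, get_calibration, Unreachable, job_done gives the robot as it stands. Calls block until the motion is done:
- movep(position, orientation): joint-space move of the TCP to a pose.
- move_l(position, feed=0.15, rotation=None, max_force=None): straight line of the TCP; rotation=None keeps the orientation; feed is the mean speed in m/s. With max_force (N) it stops when the force on the tool has changed by that much, and returns True; else False.
- set_joints(angles): joint-space move.
- gripper_to(opening, f_grip=None): finger opening in m; f_grip is the grip in N (None keeps the last); returns when the fingers have stopped.
- hold(seconds).
- inverse_kinematics(position, orientation): joint angles nearest the present ones, or None.
- observe(): the state.
- get_image(name): name is "scene" or "side" or "wrist"; returns (picture, depth): 420x560x3 uint8, red, green, blue; 420x560 float32, m along the optical axis (not along the pixel's ray), 0 where there is no reading.
- get_calibration(name): a dict with "intrinsics" (3x3 intrinsics, pixels), "world_from_camera" (4x4, takes a point from camera to world coordinates). Camera axes: x right, y down, z forward; pixel columns grow to the right and rows downward; lengths in m; the calibration is good to about 2 mm. A picture is of the moment at which its call begins: read the wrist's pose just before it. get_calibration takes no time and is no camera call; for the wrist camera it gives the pose at the moment of the call.
A pose or a line that the arm cannot do raises Unreachable and nothing moves.
- job_done(): hands the job in; it is judged then, once.
The state is a dict: "time_s": time; "q": joint angles; "joint_velocities": joint speeds; "joint_torque": joint torques, N m; "eef_pos": TCP position; "tcp_rot": TCP orientation; "ft_force": force on the tool from outside, world axes, zero at the start; "torque": the same for the moment, N m; "opening": finger opening in m; "grasp_force": force on a finger pad.
Only numpy, scipy, OpenCV 4.12 (cv2) and the standard library are available. Lean on these libraries where they do the work, as an engineer would, in place of code of your own. Each camera call takes 0.05 s, during which the arm holds its last target. There are 200 camera calls.

TASK

Pack up the sharpening stones: let down the end door of the blue carry case, which stands ajar, and slide every whetstone that is out on the bench lengthwise into a channel of its own in it until it is wholly inside the mouth. Then swing the end door up shut, throw the latch's wire loop over the hook on top of the door while the lever is still raised, and press the lever down flat so that it goes over centre and holds. Leave the two knives and the little dressing block where they lie.

Things in the scene. Friction and masses are not known exactly. Their poses are not given: they have to be found in the camera images.
- case: Blue end-loading carry case fixed to the bench, 170 long (x), 182 wide (y), 50 high. Origin: centre of its underside, at bench height; z up. Mouth at x = -85 mm, stones slide in along +x. Three channels at y = -58, 0, +58: 54 wide, 31 high, 164 deep, floor at z = 14. Dividers 4 thick, sides 6. A carrying handle sticks out 28 mm at the back (+x) end; latch on top, see lever.
- channel1 (a point): middle of the mouth of the channel at case y = -58, at its floor; axes as the case. The channel floor, dividers and side walls reach the mouth; the clear cover over them (z = 45 to 50) ends 15 mm short of it, at x = -70, so a fingertip can push a stone's end inside the mouth. A 150 mm stone against the back has its end 14 mm inside the mouth
- channel2 (a point): middle of the mouth of the channel at case y = 0, at its floor; axes as the case
- channel3 (a point): middle of the mouth of the channel at case y = +58, at its floor; axes as the case
- door (a joint): End door angle, rad: 0 shut (upright across the mouth), 1.57 open; starts ajar. Blue panel 180 wide, 36 high, 7 thick, hinged along y at case x = -85, z = 14. Open, it lies level before the mouth, upper face level with the channel floor, sticking out 36 mm, 7 mm above the bench. Stiff hinge: stays where left; 2 N at the hook moves it. A rubber seal gives under the latch (to -0.05)
- keeper (a point): Seat of the loop's bar at the steel hook on the middle of the door's top edge; moves with the door (the drawn bar may sit 4 mm higher or lower). Door shut: at case x = -94.5, y = 0, z = 53.5, axes as the case. Hook 26 wide (y): an upstand at x = -92 to -88, z = 50 to 62, with a 3 mm thick lip on top that juts out to x = -97, away from the case
- keeper_grip (a point): Middle of the hook's upstand, moves with the door (shut: case x = -90, y = 0, z = 56). Door open: 6 mm beyond the door's free edge and 9 mm above the bench; the hook then sticks out 12 mm, its lip down to 2 mm. To swing the door the hook can be pinched from above across its 26 mm width; it turns between the fingertips as the door swings
- lever (a joint): Latch lever angle, rad: 0 flat on the case pointing away from the door (case +x), 1.57 straight up, 2.0 leaning to the door (stop). Starts raised, leaning back; friction holds it (1 N at the tip moves it). With the loop hooked the seal pulls from about 1.0 rad down: let go early, it springs back up; 2 to 4 N at the tip takes it over centre (0.25 rad), then it snaps flat
- lever_pivot (a point): the lever's pivot (axis along y) on the case, at case x = -35, y = 0, z = 59; base plate under it 36 x 44 mm, top at z = 54
- lever_tip (a point): upturned tip of the lever, 80 mm from its pivot. The lever is a steel plate 24 wide, 4 thick, with a red grip on its outer face; flat, its underside is 13 mm above the clear cover, its top is at case z = 69 and its tip at case x = 45
- loop (a joint): Angle of the wire loop on the lever, rad. This minus the lever's angle is the loop's elevation: 0 level towards the door, 1.57 straight up, more leans back. Range -0.6 to 2.8 (resting on the lever). It swings freely and falls to the side it leans to: it starts leaning back on the lever, and falls towards the door once the lever is swung past about 1.2 rad
- loop_bar (a point): Middle of the loop's crossbar, 5 thick. Loop: U of wire, 38 wide, 69 long from its pivot (on the lever, 12 mm out from lever_pivot) to the bar. Door shut and lever forward past 1.6 rad, the bar passes the lip and drops in front of the door; bringing the lever back draws it in under the lip. If it lies on the lip, swing the lever fully forward
- stone_green: whetstone, a plain block 150 x 50 x 25 mm, 0.42 kg, green over black, lying flat; origin at its centre, x along its length, z up through its 25 mm. May be absent
- stone_cream: whetstone, a plain block 150 x 50 x 25 mm, 0.42 kg, cream over brown, lying flat; origin at its centre, x along its length, z up through its 25 mm. May be absent
- stone_red: whetstone, a plain block 150 x 50 x 25 mm, 0.42 kg, brick red over beige, lying flat; origin at its centre, x along its length, z up through its 25 mm. May be absent
- stone_blue: whetstone, a plain block 150 x 50 x 25 mm, 0.42 kg, slate blue over light grey, lying flat; origin at its centre, x along its length, z up through its 25 mm. May be absent
- fish_knife: bystander: knife with a light wooden handle, blade 190 x 45, handle 115, lying flat; origin where blade meets handle, x along the blade
- cleaver: bystander: cleaver with a black handle, blade 130 x 75, handle 115, lying flat; origin where blade meets handle, x along the blade
- dressing_block: bystander: small olive dressing block 60 x 35 x 22, origin at the centre of its underside
Things that resemble listed ones, but are neither listed nor needed, are in the scene too. Several things look just like the stone_blue: the one meant starts farthest to the robot's left.

How it is judged:
On the way, in this order (a step that is already met when the one before it is completed fails the run):
1. every whetstone lies wholly inside the mouth of the case, with the door still open (x of stone_green in the frame of case between -0.0098 and 0.02 m and y of stone_green in the frame of case between -0.085 and 0.085 m and z of stone_green in the frame of case between 0.012 and 0.044 m and x of stone_cream in the frame of case between -0.0098 and 0.02 m and y of stone_cream in the frame of case between -0.085 and 0.085 m and z of stone_cream in the frame of case between 0.012 and 0.044 m and x of stone_red in the frame of case between -0.0098 and 0.02 m and y of stone_red in the frame of case between -0.085 and 0.085 m and z of stone_red in the frame of case between 0.012 and 0.044 m and x of stone_blue in the frame of case between -0.0098 and 0.02 m and y of stone_blue in the frame of case between -0.085 and 0.085 m and z of stone_blue in the frame of case between 0.012 and 0.044 m and value of joint door above 0.8 rad), for 0.2 s.
2. the end door is shut (value of joint door below 0.06 rad), for 0.2 s.
3. with the lever still raised, the loop's bar hangs in front of the shut door below the hook's lip (x of loop_bar in the frame of keeper between -0.022 and 0.004 m and z of loop_bar in the frame of keeper between -0.02 and 0.006 m and value of joint lever above 0.9 rad and value of joint door below 0.1 rad), for 0.2 s.
At the end, for the whole second after the job is handed in: Every whetstone lies wholly inside the mouth of the case (centre no more than 9.8 mm towards the mouth from the case's middle), the door is shut (under 0.06 rad), the lever is flat (under 0.08 rad) and the loop's bar sits under the hook (within 7 mm of its seat) (x of stone_green in the frame of case between -0.0098 and 0.02 m and y of stone_green in the frame of case between -0.085 and 0.085 m and z of stone_green in the frame of case between 0.012 and 0.044 m and x of stone_cream in the frame of case between -0.0098 and 0.02 m and y of stone_cream in the frame of case between -0.085 and 0.085 m and z of stone_cream in the frame of case between 0.012 and 0.044 m and x of stone_red in the frame of case between -0.0098 and 0.02 m and y of stone_red in the frame of case between -0.085 and 0.085 m and z of stone_red in the frame of case between 0.012 and 0.044 m and x of stone_blue in the frame of case between -0.0098 and 0.02 m and y of stone_blue in the frame of case between -0.085 and 0.085 m and z of stone_blue in the frame of case between 0.012 and 0.044 m and value of joint door below 0.06 rad and value of joint lever below 0.08 rad and distance between loop_bar and keeper below 0.007 m); the robot touches nothing.
It fails at once if the fish knife is moved by more than 30 mm (distance of fish_knife from where it was at the start of the episode above 0.03 m).
It fails at once if the cleaver is moved by more than 30 mm (distance of cleaver from where it was at the start of the episode above 0.03 m).
It fails at once if the dressing block is moved by more than 30 mm (distance of dressing_block from where it was at the start of the episode above 0.03 m).
Of stone_green, stone_cream, stone_red, stone_blue only 2 to 3 are there at a start; the rules pass over those that are not, and their reading is None.
At some moment in a run one of stone_green, stone_cream, stone_red, stone_blue may be knocked a few centimetres aside while the robot is not near it.
Once in a run the grip may slacken for a moment while it holds something.
It also fails if it takes over 210 s, if anything falls off the work surface, if the arm or the gripper's body presses on something with over 40 N, if the wrist force passes 120 N, or if a joint passes its speed limit or range.

## Working session

There is one attempt and no reset: what is moved stays moved. The work goes in short steps, each a Python script; the robot and the scene stay as the last script left them, time stands still between calls to the robot, and variables do not carry over. Pictures are saved under pics/ and viewed, at most 14 in all, crops included, and the job is handed in when it is done.

```bash
ls; mkdir -p pics
python3 - <<'E'
from plant import *
import cv2,numpy as np
np.set_printoptions(precision=3,suppress=True)
for n in ("scene","side"):
    im,d=get_image(n); c=get_calibration(n); np.savez(f"/tmp/{n}.npz",im=im,d=d,K=c["intrinsics"],T=c["world_from_camera"])
    cv2.imwrite(f"pics/{n}0.png",im[:,:,::-1]); print(n,c["intrinsics"],c["world_from_camera"],(d>0).mean())
o=observe();print(o["eef_pos"],o["tcp_rot"],o["opening"],o["time_s"])
E
```

```text
pics
scene [[497.06    0.    282.812]
 [  0.    497.06  213.434]
 [  0.      0.      1.   ]] [[ 0.195  0.72  -0.666  1.624]
 [ 0.981 -0.139  0.136 -0.353]
 [ 0.005 -0.68  -0.733  1.243]
 [ 0.     0.     0.     1.   ]] 0.9951828231292517
side [[429.531   0.    275.919]
 [  0.    429.531 207.002]
 [  0.      0.      1.   ]] [[-0.796 -0.424  0.433 -0.041]
 [-0.606  0.537 -0.587  0.704]
 [ 0.017 -0.729 -0.684  1.055]
 [ 0.     0.     0.     1.   ]] 0.996016156462585
[ 0.282 -0.557  0.23 ] [-3.14  -0.     0.468] 0.08540746096241095 0.1
```

View pics/scene0.png

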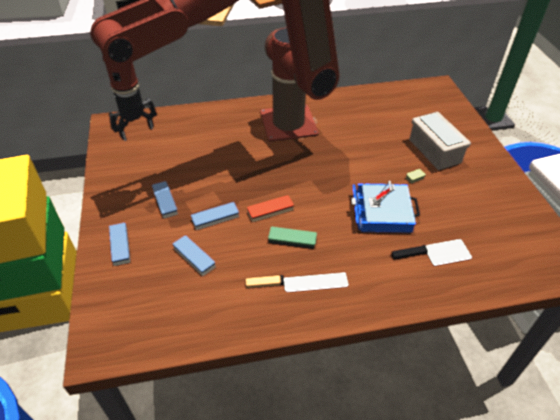

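View pics/side0.png

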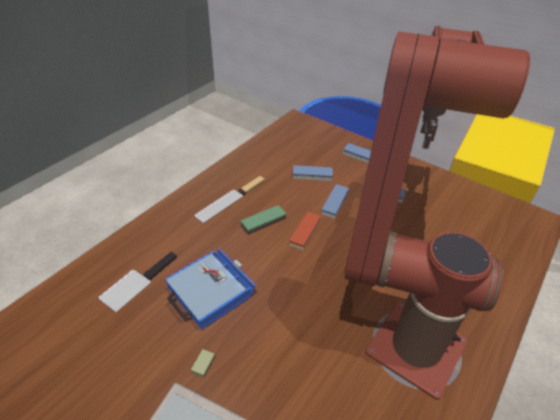

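The scene shows the case at pixel (385,207) with its mouth to the image left (world -y). Green is at (292,237), red at (270,207). Four blue lookalikes lie at (215,215), (194,255), (165,198) and (120,243). Image right is robot left, so the wanted blue one is at (215,215). Next I measure poses.

```bash
cat > helpers.py <<'E'
import numpy as np, cv2
from plant import *
np.set_printoptions(precision=4,suppress=True)
def cloud(d,K,T):
    v,u=np.indices(d.shape); P=np.stack([(u-K[0,2])/K[0,0]*d,(v-K[1,2])/K[1,1]*d,d],-1)
    return P@T[:3,:3].T+T[:3,3]
def grab(n,save=None):
    c=get_calibration(n); im,d=get_image(n)
    if save: cv2.imwrite(save,im[:,:,::-1])
    return im,cloud(d,c["intrinsics"],c["world_from_camera"])
def stones(im,W,mask=None):
    """rects of top faces: (colour, cx, cy, long, short, angle of long axis)"""
    hsv=cv2.cvtColor(im,cv2.COLOR_RGB2HSV); h,s,v=cv2.split(hsv); out=[]
    z=W[...,2]; top=(z>.017)&(z<.034)&(np.abs(W[...,1])<.9)&(W[...,0]>.2)&(W[...,0]<1.1)
    for c,(lo,hi,smin) in dict(green=(50,85,70),blue=(95,125,60),red=(0,12,130)).items():
        m=((h>=lo)&(h<=hi)&(s>smin)&(v>60)&top).astype(np.uint8)
        n,l,st,_=cv2.connectedComponentsWithStats(m)
        for i in range(1,n):
            if st[i,4]<120: continue
            p=W[l==i][:,:2]; (x,y),(a,b),t=cv2.minAreaRect((p*1000).astype(np.float32))
            if a<b: a,b,t=b,a,t+90
            t=(t+90)%180-90
            out.append((c,x/1000,y/1000,a,b,t,st[i,4],np.median(W[l==i][:,2])))
    return out
E
python3 - <<'E'
from helpers import *
for n in("scene","side"):
    f=np.load(f"/tmp/{n}.npz");W=cloud(f["d"],f["K"],f["T"]);im=f["im"]
    print(n)
    for s in stones(im,W): print(s[0],np.array(s[1:]))
    # case cloud
    h,s,v=cv2.split(cv2.cvtColor(im,cv2.COLOR_RGB2HSV))
    m=(W[...,2]>.040)&(W[...,2]<.054)&(h>90)&(h<125)&(W[...,0]>.3)&(W[...,1]>-.2)
    k,l,st,_=cv2.connectedComponentsWithStats(m.astype(np.uint8)); i=1+st[1:,4].argmax()
    p=W[l==i]; print("case top",st[i],cv2.minAreaRect((p[:,:2]*1000).astype(np.float32)),np.median(p[:,2]))
    big=cv2.resize(im[st[i,1]-35:st[i,1]+st[i,3]+35,st[i,0]-35:st[i,0]+st[i,2]+35],None,fx=4.5,fy=4.5,interpolation=cv2.INTER_CUBIC)
    cv2.imwrite(f"pics/case_{n}.png",big[:600,:800,::-1]); print(st[i,:2]-35)
E
```

```text
scene
green [  0.6178  -0.1161 144.0751  53.5522  69.1199 498.       0.025 ]
blue [  0.3604  -0.5155 159.4134  49.5894  11.8723 437.       0.0248]
blue [  0.4735  -0.3519 148.9037  57.0357 -76.7294 522.       0.0247]
blue [  0.5355  -0.6623 151.4218  49.1554   5.1251 572.       0.0245]
blue [  0.6438   0.1877 177.5994  16.045   74.8893 180.       0.0252]
blue [  0.6285  -0.4337 150.4466  50.9348  33.057  612.       0.0248]
red [  0.4754  -0.1632 150.5251  58.2844 -80.3274 527.       0.0249]
case top [ 358  184   57   43 1522] ((558.4284057617188, 215.21026611328125), (172.7107696533203, 189.61163330078125), 77.17837524414062) 0.04977106411247134
[323 149]
side
blue [  0.5509  -0.655  102.1324  57.7078  11.358  175.       0.0253]
blue [  0.6224  -0.4286 142.6634  56.9784  33.4365 284.       0.0254]
blue [  0.4676  -0.3439 152.738   46.6772 -78.128  348.       0.0253]
blue [  0.4902   0.2281 184.2629  65.9464  82.9993 276.       0.0261]
red [  0.4728  -0.1584 157.7819  52.5571 -78.6226 518.       0.0253]
case top [ 166  251   84   73 2703] ((556.0865478515625, 220.1902313232422), (172.73777770996094, 187.11036682128906), 77.66950225830078) 0.05027303173935027
[131 216]
```

Run:
```python
from helpers import *
psi=np.radians(77.4)
print(inverse_kinematics([.54,.14,.30],[np.pi,0,psi]),inverse_kinematics([.54,.14,.30],[np.pi,0,psi-np.pi]))
movep([.54,.10,.33],[np.pi,0,psi]) 
print(observe()["q"],observe()["time_s"])
c=get_calibration("wrist");print(c["world_from_camera"],c["intrinsics"][0,0])
im,W=grab("wrist","pics/w1.png"); np.savez("/tmp/w1.npz",im=im,W=W)
print(W[210,280],W[60,280],W[360,280])
```

```text
[ 0.1123  0.0226  1.6148 -0.      1.5043  0.3322] None
[ 0.0381 -0.0082  1.5911 -0.0003  1.559   0.2594] 2.625
[[ 0.9757 -0.2082 -0.068   0.5565]
 [-0.219  -0.9277 -0.3022  0.1766]
 [-0.0002  0.3097 -0.9508  0.4725]
 [ 0.      0.      0.      1.    ]] 314.4712938557414
[0.5273 0.011  0.0003] [0.5694 0.2118 0.13  ] [ 0.4647 -0.2738  0.0094]
```

View pics/w1.png

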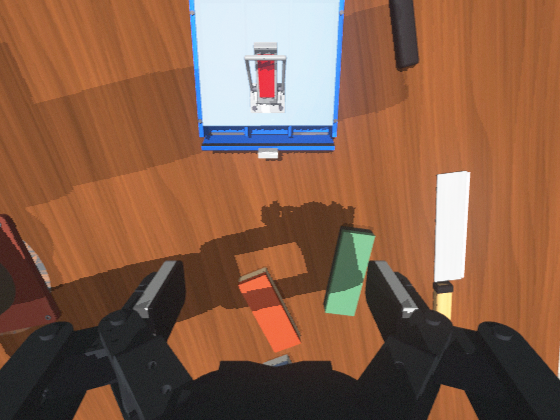

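The wrist view shows the case mouth edge at row ~130, its sides at columns ~197 and ~338, and the door ajar with its hook at (268,154). The red stone is at (268,310) and the green at (350,270). I'll refine the case pose from this view.

Run:
```python
from helpers import *
f=np.load("/tmp/w1.npz");im,W=f["im"],f["W"]
h,s,v=cv2.split(cv2.cvtColor(im,cv2.COLOR_RGB2HSV)); z=W[...,2]
cov=(z>.046)&(z<.054)&(W[...,1]>.1)&(h>85)&(h<125)
print("top z",np.median(z[cov]))
blue=cov&(s>150)
# per-row extremes of top points => side lines ; outer edges at case y=+-91
L=[];R=[]
for r in range(5,130):
    c=np.where(cov[r])[0]
    if len(c)>100: L.append(W[r,c[0],:2]);R.append(W[r,c[-1],:2])
def fit(p):
    vx,vy,x,y=cv2.fitLine(np.float32(p),cv2.DIST_HUBER,0,.001,.001).ravel(); return np.degrees(np.arctan2(vy,vx))%180,np.array([x,y])
aL,pL=fit(L);aR,pR=fit(R);psi=np.radians((aL+aR)/2);ex=np.array([np.cos(psi),np.sin(psi)]);ey=np.array([-ex[1],ex[0]])
print("angles",aL,aR,"width",(pL-pR)@ey, "mid y",(pL+pR)@ey/2)
# front edge of cover at case x=-70 and sides at -85
C=cov&(s<120); t=[]
for col in range(215,325,3):
    r=np.where(C[:,col])[0]
    if len(r): t.append(W[r.max(),col,:2]@ex)
xf=np.median(t); tb=(W[blue][:,:2]@ex).min();print("cover edge",xf,"-> centre",xf+.070,"side min",tb,"->",tb+.085)
o=ex*(xf+.070)+ey*((pL+pR)@ey/2);print("case",o,np.degrees(psi))
d=W[...,:2]-o; lx=d@ex; ly=d@ey
m=(lx<-.080)&(lx>-.16)&(abs(ly)<.1)&(z>.012)
print("door pts", [ (round(float(a),4)) for a in np.percentile(lx[m],[1,50,99])], np.percentile(z[m],[1,50,99]))
k=(lx<-.085)&(lx>-.16)&(abs(ly)<.03)&(s<80)&(z>.015)
print("hook",lx[k].min(),lx[k].max(),ly[k].min(),ly[k].max(),np.percentile(z[k],[5,50,95]))
m=(lx<-.080)&(lx>-.16)&(abs(ly)<.08)&(abs(ly)>.02)&(z>.03); q=z[m].max();print("door top",q,lx[m&(z>q-.002)].mean())
m=(z>.072)&(abs(ly)<.04)&(abs(lx)<.12)
for a in np.arange(-.05,.1,.01):
    mm=m&(lx>a)&(lx<a+.01)
    if mm.sum()>3: print(round(a,3),mm.sum(),z[mm].max(),z[mm].min(),ly[mm].min(),ly[mm].max())
```

```text
top z 0.05019907961690048
angles 77.520645 77.402435 width 0.18009323 mid y -0.49511454
cover edge 0.23704981257894764 -> centre 0.30704981257894765 side min 0.22897941757203075 -> 0.31397941757203074
case [0.55   0.1922] 77.46153
door pts [-0.1034, -0.0828, -0.0803] [0.3474 0.4    0.4201]
hook -0.09630421780767673 -0.08520500067632814 -0.012138654401154239 0.029971741789415158 [0.056  0.4105 0.4115]
door top 0.4217789746746797 -0.08136671913118168
-0.02 1007 0.4725493080846285 0.07204708881276783 -0.009764413709400026 0.009664267584072607
-0.01 186 0.08691075769979678 0.07271632739070821 -0.020403595948291605 0.02012342288820857
0.0 281 0.09722239744546957 0.0731385705098127 -0.021115917123980258 0.020751040138966868
0.01 320 0.12131026940743739 0.09332675098229598 -0.02079231080678265 0.020765634634107015
0.02 406 0.13357091781336466 0.1036964542657548 -0.02103108470901322 0.021141129945340474
0.03 284 0.12902622887871795 0.11440856971270952 -0.011813915738171293 0.011980046352022466
0.04 24 0.1240848246330103 0.12110801011057543 -0.01177902986861067 0.011302610392397933
```

Run:
```python
from helpers import *
f=np.load("/tmp/w1.npz");im,W=f["im"],f["W"]
psi=np.radians(77.46);ex=np.array([np.cos(psi),np.sin(psi)]);ey=np.array([-ex[1],ex[0]]);o=ex*.335-ey*.4951
h,s,v=cv2.split(cv2.cvtColor(im,cv2.COLOR_RGB2HSV))
for col in (212,232,240,268,275,310,197,199,336,338):
    print(col,[(r,round(float((W[r,col,:2]-o)@ex),4),round(float((W[r,col,:2]-o)@ey),3),round(float(W[r,col,2]),4),int(s[r,col])) for r in range(118,162,3 if col!=268 else 2)])
for n in("scene","side"):
    g=np.load(f"/tmp/{n}.npz");V=cloud(g["d"],g["K"],g["T"]);d=V[...,:2]-o;lx,ly,z=d@ex,d@ey,V[...,2]
    m=(z>.045)&(z<.053)&(abs(ly)<.1)&(abs(lx)<.13);print(n,np.percentile(lx[m],[.5,2,98,99.5]),np.percentile(ly[m],[1,99]))
```

```text
212 [(118, -0.0649, 0.072, 0.0504, 31), (121, -0.0686, 0.072, 0.0511, 29), (124, -0.0725, 0.073, 0.0507, 29), (127, -0.0793, 0.08, 0.014, 171), (130, -0.0835, 0.08, 0.0139, 196), (133, -0.0875, 0.08, 0.0158, 16), (136, -0.0913, 0.08, 0.02, 201), (139, -0.0945, 0.078, 0.0283, 201), (142, -0.0972, 0.076, 0.0393, 200), (145, -0.0999, 0.075, 0.0492, 8), (148, -0.1044, 0.076, 0.0461, 204), (151, -0.1157, 0.085, -0.0006, 144), (154, -0.1202, 0.086, -0.0004, 154), (157, -0.1246, 0.086, 0.0006, 158), (160, -0.1293, 0.086, -0.0003, 160)]
232 [(118, -0.0649, 0.046, 0.0505, 29), (121, -0.0688, 0.047, 0.0495, 29), (124, -0.0726, 0.047, 0.0499, 31), (127, -0.0794, 0.052, 0.0128, 156), (130, -0.0835, 0.052, 0.0143, 194), (133, -0.0876, 0.052, 0.0154, 22), (136, -0.0913, 0.051, 0.0199, 195), (139, -0.0943, 0.05, 0.0301, 198), (142, -0.0976, 0.05, 0.0364, 198), (145, -0.1, 0.048, 0.0489, 20), (148, -0.104, 0.048, 0.0487, 202), (151, -0.1158, 0.055, -0.0006, 106), (154, -0.1205, 0.056, -0.0016, 152), (157, -0.1249, 0.056, -0.0008, 155), (160, -0.1291, 0.056, 0.0012, 164)]
240 [(118, -0.065, 0.036, 0.
[... 3959 characters left out ...]
-0.1295, -0.102, 0.0007, 156)]
338 [(118, -0.0681, -0.101, -0.0008, 103), (121, -0.0722, -0.101, 0.0013, 122), (124, -0.0765, -0.102, -0.0, 139), (127, -0.0806, -0.101, 0.0026, 143), (130, -0.0851, -0.102, -0.0001, 144), (133, -0.0894, -0.102, 0.0, 141), (136, -0.0939, -0.103, -0.001, 148), (139, -0.0982, -0.103, -0.0002, 143), (142, -0.1026, -0.103, 0.0003, 151), (145, -0.107, -0.104, 0.0001, 148), (148, -0.1114, -0.104, 0.0008, 150), (151, -0.1156, -0.104, 0.0022, 151), (154, -0.1203, -0.104, 0.001, 153), (157, -0.1251, -0.105, -0.0, 162), (160, -0.1298, -0.105, -0.0009, 157)]
scene [-0.1084 -0.1052  0.0772  0.0789] [-0.0944  0.0888]
side [-0.1024 -0.0997  0.0824  0.084 ] [-0.0895  0.0908]
```

Case centre works out at about (0.555, 0.216) with yaw 77.46° (cover edge, wall front and back agree to ~2 mm). I'll push the door open from above, working down on the hook lip, and then check it.

```bash
cat >> helpers.py <<'E'
PSI=np.radians(77.46); EX=np.array([np.cos(PSI),np.sin(PSI)]); EY=np.array([-EX[1],EX[0]]); O=EX*.331-EY*.4951
def C(x,y,z): return [*(O+EX*x+EY*y),z]          # case (m) -> world
def inC(p): d=np.asarray(p)[...,:2]-O; return np.stack([d@EX,d@EY,np.asarray(p)[...,2]],-1)
DOWN=[np.pi,0,PSI]
def st(): o=observe(); return round(o["time_s"],1),inC(o["eef_pos"]),o["ft_force"],round(o["opening"],4),o["grasp_force"]
E
python3 - <<'E'
from helpers import *
gripper_to(0); movep(C(-.115,0,.10),DOWN); move_l(C(-.115,0,.07))
print(move_l(C(-.115,0,.013),feed=.04,max_force=15),*st())
move_l(C(-.115,0,.10),feed=.25)
move_l(C(-.15,0,.33),feed=.3); gripper_to(.085)
im,W=grab("wrist","pics/w2.png"); P=inC(W)
m=(P[...,0]<-.09)&(P[...,0]>-.135)&(abs(P[...,1])<.09)&(P[...,2]<.1)
for a in np.arange(-.135,-.085,.005):
    k=m&(abs(P[...,0]-a)<.0025); print(round(a,3),np.median(P[k][:,2]) if k.any() else None)
for s in stones(im,W): print(s[0],np.array(s[1:]),inC([s[1],s[2],0]))
E
```

```text
True 5.3 [-0.1165 -0.0004  0.056 ] [-2.554  -4.9128  8.1612] 0.0001 3.9392064884305
-0.135 4.475592180522292e-05
-0.13 0.00012139831883500873
-0.125 0.00013552256400439777
-0.12 0.00011756655733785593
-0.115 0.00026841581688863414
-0.11 0.000501279390935111
-0.105 0.04623544075879166
-0.1 0.04685944332132652
-0.095 0.039283607335844295
-0.09 0.028963358936602734
green [   0.6133   -0.1145  149.4976   49.825    69.4402 1958.        0.0249] [-0.3096 -0.1284  0.    ]
blue [  0.5373   0.1358 178.1647  21.937  -12.5    786.       0.0257] [-0.0818  0.0001  0.    ]
blue [  0.4573  -0.2897  50.6726  29.4584  11.3637 387.       0.0244] [-0.5144 -0.0142  0.    ]
red [   0.4722   -0.1611  151.1633   50.7353  -78.6662 2438.        0.0248] [-0.3858 -0.0008  0.    ]
```

View pics/w2.png

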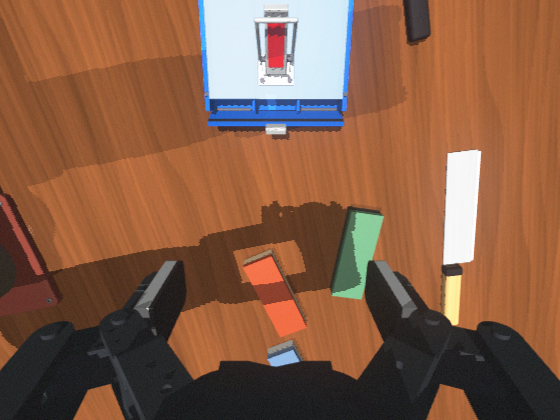

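The door is still ajar (hook at (276,129)): the push wedged on the lip and stopped at the force limit. I'll pinch the hook and swing it along its arc instead.

```bash
cat >> helpers.py <<'E'
def hookpt(th,dx=-.007,dz=-.004):  # TCP for pinching the hook at door angle th
    c,s=np.cos(th),np.sin(th); return C(-.085-.005*c-.042*s+dx,0,.014+.042*c-.005*s+dz)
E
python3 - <<'E'
from helpers import *
gripper_to(.045); p=hookpt(.3); movep([p[0],p[1],.09],DOWN)
print(move_l(p,feed=.06,max_force=10),*st())
gripper_to(.02,40); print(*st())
for th in np.linspace(.4,1.55,12):
    if move_l(hookpt(th),feed=.05,max_force=30): print("force",th,*st()); break
print(*st())
gripper_to(.05); p=list(observe()["eef_pos"]); move_l([p[0],p[1],.09],feed=.2)
move_l(C(-.15,0,.33),feed=.4)
im,W=grab("wrist","pics/w3.png"); P=inC(W)
m=(P[...,0]<-.09)&(P[...,0]>-.135)&(abs(P[...,1])<.09)&(P[...,2]<.1)
for a in np.arange(-.135,-.085,.005):
    k=m&(abs(P[...,0]-a)<.0025); print(round(a,3),np.median(P[k][:,2]) if k.any() else None)
E
```

```text
False 9.7 [-0.1091 -0.0002  0.0487] [ 0.882  -0.4801  0.2506] 0.0448 0.0
10.0 [-0.1091 -0.0007  0.0494] [-0.2178 -1.8665  3.1719] 0.0238 39.15798023343086
13.0 [-0.1351 -0.0005  0.0058] [ 3.935  -6.5846  1.8611] 0.024 44.22166496515274
-0.135 0.00023066659978543402
-0.13 0.0003096956056578559
-0.125 0.0004542703608065024
-0.12 0.020768152281980645
-0.115 0.018438437071397862
-0.11 0.017967965364698607
-0.105 0.017083894692255963
-0.1 0.016330551473222016
-0.095 0.01566991652214239
-0.09 0.015191318244550889
```

```bash
cat >> helpers.py <<'E'
def pick(x,y,deg,off=-.05,z=.003,tilt=0):
    """grip a stone lying on the bench 'off' along its length; TCP rises to .10"""
    a=np.radians(deg); u=np.array([np.cos(a),np.sin(a)]); p=np.array([x,y])+off*u; r=[np.pi,-tilt,a]
    gripper_to(.08); movep([*p,.10],r); move_l([*p,z],feed=.15,max_force=12); gripper_to(.04,80); print("grip",*st())
    move_l([*p,z+.05],feed=.15); print("up",*st())
E
python3 - <<'E'
from helpers import *
gripper_to(0); movep(C(-.108,0,.06),DOWN)
print(move_l(C(-.108,0,.012),feed=.05,max_force=15),*st())
move_l(C(-.108,0,.10),feed=.3)
pick(.6135,-.1145,69.4)
movep(C(-.225,-.058,.06),DOWN); move_l(C(-.225,-.058,.022)); print(*st())
im,W=grab("wrist","pics/w4.png"); np.savez("/tmp/w4.npz",im=im,W=inC(W))
E
```

```text
True 17.2 [-0.1082  0.0004  0.014 ] [-2.4494 -0.6235  8.756 ] -0.0 4.144465322011399
grip 20.7 [-0.3594 -0.123   0.0048] [-0.9316  0.0092  6.1134] 0.0481 85.53784489631653
up 21.2 [-0.3591 -0.1213  0.0526] [-0.378   1.3484 -4.6725] 0.0483 84.41694617271423
22.2 [-0.2259 -0.0577  0.0213] [ 0.3742  0.1351 -3.3638] 0.0482 88.5291051864624
```

View pics/w4.png

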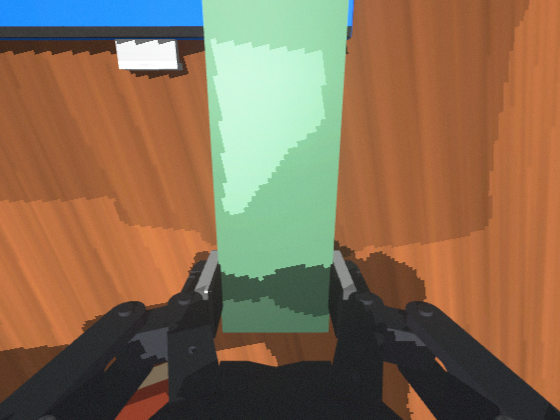

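The stone is held between the pads with its rear at row 330, centre column ~275, and the hook is at (148,55). Now its tilt and alignment in the hand.

```bash
cat >> helpers.py <<'E'
def held(im,P,ranges):
    """tilt and alignment (case frame) of the held stone's top face; ranges=(hlo,hhi,smin)"""
    h,s,v=cv2.split(cv2.cvtColor(im,cv2.COLOR_RGB2HSV)); tcp=inC(observe()["eef_pos"])
    m=((h>=ranges[0])&(h<=ranges[1])&(s>ranges[2])&(abs(P[...,1]-tcp[1])<.05)&(P[...,2]>.025)&(P[...,2]<.07)&(P[...,0]>tcp[0]-.05)&(P[...,0]<tcp[0]+.13)).astype(np.uint8)
    n,l,stt,_=cv2.connectedComponentsWithStats(m); m=l==1+stt[1:,4].argmax(); Q=P[m]
    A=np.c_[Q[:,:2]-tcp[:2],np.ones(len(Q))]; k,*_=np.linalg.lstsq(A,Q[:,2],rcond=None)
    xs=np.arange(Q[:,0].min()+.015,Q[:,0].max()-.008,.004); e=[]
    for a in xs:
        y=Q[abs(Q[:,0]-a)<.003][:,1]
        e.append((np.percentile(y,1)+np.percentile(y,99))/2)
    f=np.polyfit(xs-tcp[0],e,1)
    print("tilt x,y %.4f %.4f top z at tcp %.4f | yaw %.4f y at tcp %.4f (tcp y %.4f) width %.4f rear x rel tcp %.4f"%(*k,f[0],f[1],tcp[1],np.ptp(y),np.percentile(Q[:,0],.2)-tcp[0]))
    return k,f
E
python3 - <<'E'
from helpers import *
f=np.load("/tmp/w4.npz"); held(f["im"],f["W"],(45,95,30))
P=f["W"]; h,s,v=cv2.split(cv2.cvtColor(f["im"],cv2.COLOR_RGB2HSV))
k=(s<40)&(v>150)&(abs(P[...,1])<.04)&(P[...,0]>-.15)&(P[...,0]<-.11)&(P[...,2]<.03); print("hook",k.sum(),np.percentile(P[k],[1,99],axis=0))
E
```

```text
tilt x,y -0.0046 0.0035 top z at tcp 0.0416 | yaw 0.0003 y at tcp -0.0568 (tcp y -0.0583) width 0.0502 rear x rel tcp -0.0251
hook 1590 [[-0.1334 -0.0126  0.0008]
 [-0.1223  0.0182  0.0127]]
```

```bash
cat >> helpers.py <<'E'
def insert(y,x0,x1,z,R=DOWN,fmax=10):
    """slide the held stone in; on contact back off and try another y"""
    for dy in (0,-.0012,.0012,-.0024,.0024,-.0036,.0036):
        move_l(C(x0,y+dy,z),feed=.1)
        hit=move_l(C(x1,y+dy,z),feed=.06,max_force=fmax); s=st(); print("ins",dy,hit,*s)
        if not hit or s[1][0]>x0+.04: return s[1][0]
E
python3 - <<'E'
from helpers import *
print(insert(-.0588,-.222,-.102,.0208))
E
```

```text
ins 0 False 24.6 [-0.1022 -0.0588  0.0208] [ 0.1778 -0.134  -4.0986] 0.0478 88.50744724273682
-0.10223639677936099
```

```bash
cat >> helpers.py <<'E'
def push(y,R=DOWN,x1=-.088,z=.022,xs=-.15):
    gripper_to(.065); p=inC(observe()["eef_pos"]); move_l(C(p[0]-.003,y,.09),feed=.25)
    gripper_to(0); move_l(C(xs,y,.09),feed=.3,rotation=R); move_l(C(xs,y,z),feed=.2)
    print("push",move_l(C(x1,y,z),feed=.06,max_force=20),*st())
    move_l(C(xs,y,z),feed=.2); move_l(C(xs,y,.10),feed=.3)
E
python3 - <<'E'
from helpers import *
push(-.058)
move_l(C(-.20,.0,.33),feed=.4,rotation=DOWN); gripper_to(.08)
im,W=grab("wrist","pics/w5.png"); P=inC(W)
for s in stones(im,W): print(s[0],np.array(s[1:]),inC([s[1],s[2],0]))
h,s,v=cv2.split(cv2.cvtColor(im,cv2.COLOR_RGB2HSV))
m=(h>45)&(h<95)&(s>40)&(abs(P[...,1]+.058)<.03)&(P[...,2]>.033)&(P[...,2]<.045)&(P[...,0]<-.06)
print("green rear",np.percentile(P[m],[1,50,99],axis=0) if m.any() else None)
E
```

```text
push False 28.0 [-0.0879 -0.0577  0.0216] [-0.6157  0.3705 -0.9794] -0.0001 0.0
blue [   0.4628   -0.3156   83.233    50.2797  -77.7278 1042.        0.0246] [-0.5386 -0.0252  0.    ]
red [   0.4722   -0.1614  151.4381   50.6799  -78.7469 2626.        0.0248] [-0.3861 -0.0009  0.    ]
green rear [[-0.0761 -0.081   0.0359]
 [-0.0735 -0.056   0.0392]
 [-0.07   -0.0321  0.0411]]
```

View pics/w5.png

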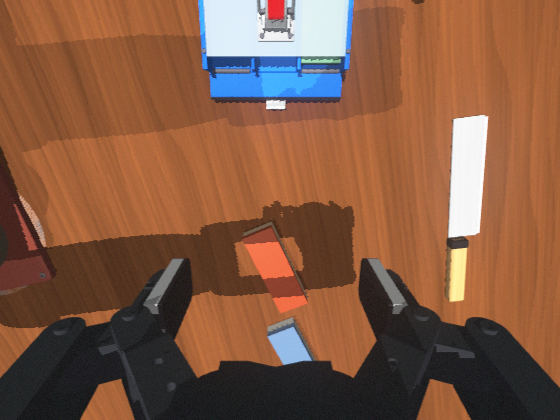

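Green is in at the right-hand channel (320,60), with its rear ~8 mm inside the mouth, and the door lies flat at (276,85). Next, red goes into channel 3.

Run:
```python
from helpers import *
pick(.4722,-.1614,101.25,z=.004)
movep(C(-.225,.058,.06),DOWN); move_l(C(-.225,.058,.0215)); print(*st())
im,W=grab("wrist","pics/w6.png"); held(im,inC(W),(0,14,100))
print(insert(.0575,-.222,-.102,.0208))
```

```text
grip 33.0 [-0.4323 -0.0224  0.0056] [-0.3203  0.8956  5.5896] 0.0481 84.6173357963562
up 33.5 [-0.4317 -0.0207  0.0537] [ 0.258   0.0591 -6.1674] 0.048 83.61010193824768
34.8 [-0.2259  0.0579  0.0213] [ 0.1655  0.702  -5.5879] 0.0477 84.16626691818237
tilt x,y -0.0054 0.0040 top z at tcp 0.0408 | yaw 0.0025 y at tcp 0.0588 (tcp y 0.0575) width 0.0503 rear x rel tcp -0.0247
ins 0 False 37.3 [-0.1022  0.0575  0.0208] [ 0.9139  0.1111 -5.245 ] 0.048 84.15435433387756
-0.10223231919119119
```

Run:
```python
from helpers import *
push(.058)
gripper_to(.08); movep(C(-.33,.0,.33),DOWN)
im,W=grab("wrist","pics/w7.png"); P=inC(W)
for s in stones(im,W): print(s[0],np.array(s[1:]),inC([s[1],s[2],0]))
im,W=grab("scene","pics/s7.png"); P=inC(W)
for s in stones(im,W): print(s[0],np.array(s[1:]),inC([s[1],s[2],0]))
m=(abs(P[...,0])<.06)&(abs(P[...,1])<.03)&(P[...,2]>.06)&(P[...,2]<.2); Q=P[m]
for a in np.arange(-.06,.05,.008):
    k=abs(Q[:,0]-a)<.004
    if k.sum()>1: print(round(a,3),k.sum(),Q[k][:,2].min(),Q[k][:,2].max(),Q[k][:,1].min(),Q[k][:,1].max())
print(st())
```

```text
push False 40.6 [-0.0878  0.0583  0.0217] [-1.0842  0.3094 -0.0863] -0.0001 0.0
blue [   0.4703   -0.3492  150.3244   49.9058  -77.5303 2269.        0.0248] [-0.5698 -0.0398  0.    ]
blue [  0.6775  -0.3971  50.5076  22.5088 -57.056  327.       0.0246] [-0.5715 -0.2524  0.    ]
blue [  0.5721  -0.4561  36.637   35.0484  30.7512 307.       0.0246] [-0.652  -0.1624  0.    ]
blue [  0.3616  -0.5157 154.6989  48.92    11.8293 442.       0.0247] [-0.7559  0.0302  0.    ]
blue [  0.473   -0.351  149.9421  55.2023 -77.7863 509.       0.0247] [-0.571  -0.0429  0.    ]
blue [  0.5357  -0.6623 153.0969  49.3634   5.1814 568.       0.0247] [-0.8612 -0.1716  0.    ]
blue [  0.6434   0.1896 170.7478  21.6642  72.9729 182.       0.0259] [-0.0063 -0.0918  0.    ]
blue [  0.6286  -0.4338 151.4066  52.0294  32.2253 615.       0.0245] [-0.6179 -0.2127  0.    ]
-0.044 11 0.060699362916841304 0.07056541924371595 -0.018447677396044446 0.015794744173641993
-0.036 25 0.06149444385182079 0.08064201389761116 -0.020299874693225577 0.010514392232240521
-0.028 27 0.06046429156716293 0.08906265231719357 -0.023256697768110794 0.005543975551341996
-0.02 37 0.0702527211086943 0.10232864406290121 -0.025107380539550545 0.018656922982738883
-0.012 26 0.08615448329292574 0.11245311304533345 -0.022972109281518723 0.02100434513013975
-0.004 35 0.10278269553939912 0.13747887067648823 -0.024984286413307744 0.018544191396411416
0.004 14 0.10714554138318833 0.13355355518463585 -0.0159370196125345 0.01614169221526885
0.012 16 0.11716175220230785 0.1297044066637032 -0.013220553880912181 0.009262513037491472
(43.5, array([-0.329 ,  0.0008,  0.3281]), array([ 0.3748,  0.593 , -0.6457]), 0.0801, 0.0)
```

View pics/w7.png

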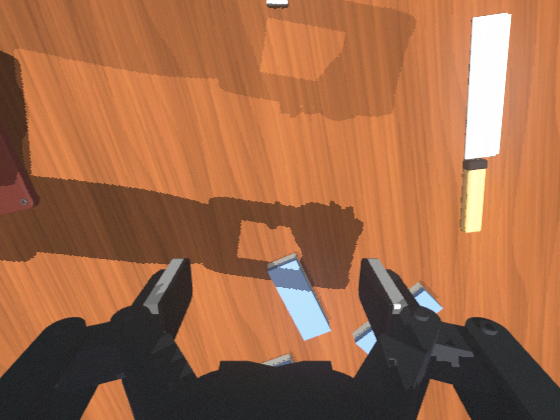

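The wrist view shows the wanted blue stone at (300,300), undisturbed and matching the scene camera. For the middle channel I'll tilt the wrist back 0.3 rad so the camera clears the raised lever.

Run:
```python
from helpers import *
R=[np.pi,-.3,PSI]
pick(.4703,-.3492,102.5,off=-.048,z=.009,tilt=.3)
g=observe()["eef_pos"][2]
movep(C(-.225,0,.07),R); z=observe()["eef_pos"][2]
move_l(C(-.225,0,.009+.0175)); print(*st())
im,W=grab("wrist","pics/w8.png"); held(im,inC(W),(90,125,40))
```

```text
grip 46.2 [-0.6143 -0.0613  0.0109] [ 0.7047 -0.3748  7.0828] 0.0477 84.74663615226746
up 46.7 [-0.6133 -0.0601  0.0588] [-0.3439  0.2086 -3.9911] 0.0477 83.82421731948853
48.6 [-0.2255 -0.0001  0.0264] [ 0.1896 -0.9173 -2.9944] 0.0481 83.80289912223816
tilt x,y -0.0107 -0.0099 top z at tcp 0.0411 | yaw 0.0037 y at tcp 0.0008 (tcp y -0.0005) width 0.0498 rear x rel tcp -0.0266
```

View pics/w8.png

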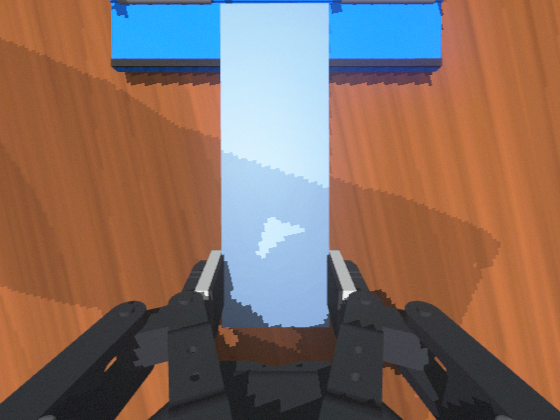

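The stone is held level and centred (columns 220–330), its front just at the mouth. Insert it and push home, keeping the tilt.

Run:
```python
from helpers import *
R=[np.pi,-.3,PSI]
print(insert(-.0005,-.222,-.104,.0272))
push(0,R=R,z=.023)
movep(C(-.24,0,.28),DOWN); gripper_to(.05)
im,W=grab("wrist","pics/w9.png"); P=inC(W)
for y in (-.058,0,.058):
    m=(abs(P[...,1]-y)<.02)&(P[...,2]>.034)&(P[...,2]<.043)&(P[...,0]<-.06)&(P[...,0]>-.2); print(y,m.sum(),np.percentile(P[m],[2,98],axis=0)[:,[0,2]].ravel() if m.any() else None)
k=(abs(P[...,0]+.115)<.004)&(abs(P[...,1])<.085);print("door z",np.median(P[k][:,2]))
```

```text
ins 0 False 51.0 [-0.1042 -0.0006  0.0272] [ 0.5616 -0.7384 -2.8191] 0.0482 83.80366444587708
-0.104230469931111
push False 54.3 [-0.088   0.0004  0.0227] [ 0.5413 -0.4241  0.7643] 0.0001 0.0
-0.058 353 [-0.0767  0.0345 -0.069   0.0411]
0 405 [-0.0781  0.0358 -0.069   0.041 ]
0.058 355 [-0.0768  0.0345 -0.069   0.0409]
door z 0.014669038862861639
```

View pics/w9.png

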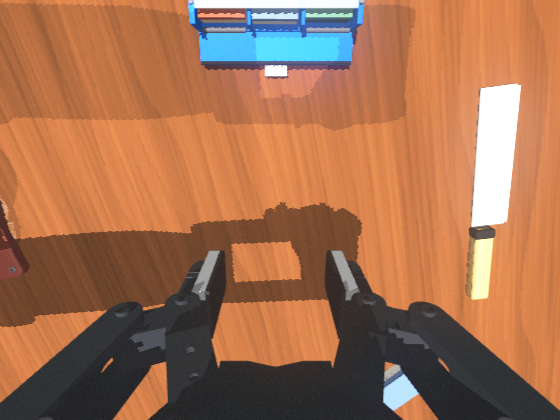

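All three stones sit with their rears ~8 mm inside the mouth, and the door is flat with its hook at (277,71). Now swing the door shut.

Run:
```python
from helpers import *
gripper_to(.045); p=hookpt(1.57); movep([p[0],p[1],.06],DOWN)
print(move_l(p,feed=.06,max_force=12),*st())
gripper_to(.02,40); print(*st())
for th in np.linspace(1.45,-.08,14):
    if move_l(hookpt(th),feed=.05,max_force=30): print("force",th,*st()); break
print(*st())
gripper_to(.05); p=inC(observe()["eef_pos"]); move_l(C(p[0]-.003,0,.11),feed=.2)
gripper_to(0); move_l(C(-.14,0,.11),feed=.2); move_l(C(-.14,0,.045),feed=.2)
print("push",move_l(C(-.100,0,.045),feed=.04,max_force=12),*st()); hold(.3)
move_l(C(-.14,0,.045),feed=.2); move_l(C(-.16,0,.28),feed=.3)
im,W=grab("wrist","pics/w10.png"); P=inC(W); 
k=(abs(P[...,1])<.08)&(P[...,2]>.044)&(P[...,2]<.052)&(P[...,0]<-.077)&(P[...,0]>-.14);print("door top x",np.percentile(P[k],[2,50,98],axis=0)[:,[0,2]].ravel())
k=(abs(P[...,1])<.012)&(P[...,2]>.053)&(P[...,2]<.07)&(P[...,0]<-.077)&(P[...,0]>-.14);print("hook",np.percentile(P[k],[2,50,98],axis=0)[:,[0,2]].ravel())
```

```text
False 58.9 [-0.1339 -0.0004  0.0054] [ 0.2499 -0.4115  0.0279] 0.0446 0.0
59.2 [-0.1339 -0.0006  0.0058] [-0.9611  0.0383  3.5684] 0.0235 39.1156804561615
62.7 [-0.0933 -0.0004  0.0522] [ 6.1828 -1.3603 -1.5521] 0.0212 39.190093874931335
push True 65.7 [-0.108  -0.0002  0.045 ] [-0.1694 -3.9625  2.8491] -0.0001 1.7918385565280914
door top x [-0.0919  0.0454 -0.0874  0.05   -0.0811  0.0515]
hook [-0.0967  0.0607 -0.0925  0.0621 -0.0883  0.0636]
```

View pics/w10.png

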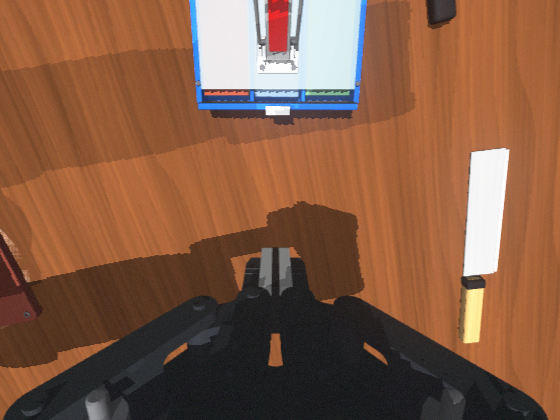

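The door is shut: the lip is at case x -97 to -88 mm and z 62, as expected. Next, push the lever forward from behind so the loop falls over the hook.

Run:
```python
from helpers import *
movep(C(.055,0,.20),DOWN); move_l(C(.055,0,.11),feed=.2)
print("fwd",move_l(C(-.036,0,.11),feed=.06,max_force=8),*st()); hold(.5)
im,W=grab("side","pics/sd11.png"); P=inC(W)
big=cv2.resize(im[225:345,140:280],None,fx=5,fy=5,interpolation=cv2.INTER_CUBIC); cv2.imwrite("pics/sd11c.png",big[:,:,::-1])
```

```text
fwd False 70.5 [-0.0359 -0.      0.11  ] [-0.2362 -0.6084  1.0327] -0.0001 0.0
```

View pics/sd11c.png

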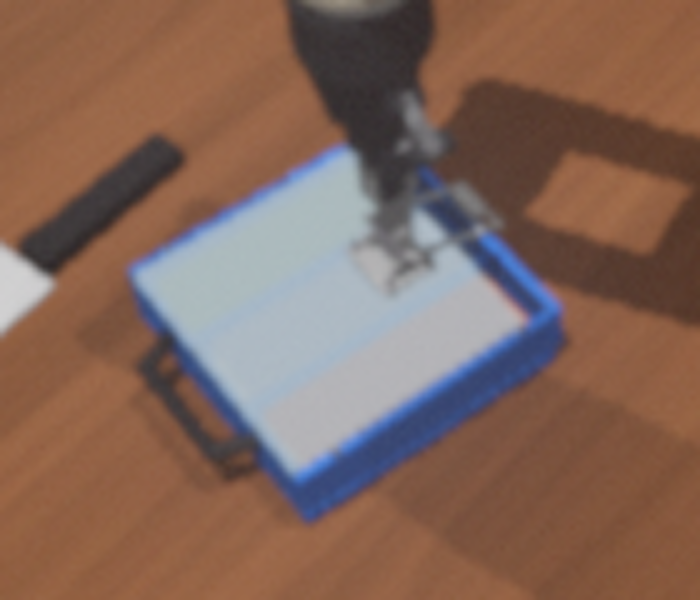

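The loop has swung over to the door, with its bar at about (490,215) in the crop. I'll push the lever to its stop, then back off and measure the bar.

Run:
```python
from helpers import *
print("fwd",move_l(C(-.055,0,.11),feed=.03,max_force=8),*st()); hold(.3)
move_l(C(-.02,0,.11),feed=.15); move_l(C(-.02,0,.21),feed=.3); movep(C(-.19,0,.28),DOWN)
im,W=grab("wrist"); P=inC(W); np.savez("/tmp/w12.npz",im=im,P=P)
big=cv2.resize(im[0:150,180:380],None,fx=4,fy=4,interpolation=cv2.INTER_CUBIC); cv2.imwrite("pics/w12c.png",big[:,:,::-1])
m=(abs(P[...,1])<.025)&(P[...,2]>.02)&(P[...,2]<.16)&(P[...,0]>-.13)&(P[...,0]<0); Q=P[m]
for a in np.arange(-.125,0,.005):
    k=abs(Q[:,0]-a)<.0025
    if k.sum()>1: print(round(a,3),k.sum(),Q[k][:,2].min(),Q[k][:,2].max(),Q[k][:,1].min(),Q[k][:,1].max())
```

```text
fwd True 71.6 [-0.0533  0.      0.1099] [1.5057 2.2442 1.6729] -0.0002 1.5178020391613245
-0.105 115 0.04818729912691089 0.05183555978223675 -0.021293489722745237 0.02123207543609852
-0.1 90 0.04690186351238218 0.05297252973513955 -0.020111143988713425 0.01999362185841396
-0.095 152 0.05016048604321782 0.06427005207398079 -0.021075242825829694 0.020976718554805596
-0.09 208 0.022631264355066627 0.06424641462317093 -0.024936151333168826 0.024744632123539053
-0.085 192 0.04718414624168499 0.059441684791988025 -0.02422695008548775 0.024171453744695013
-0.08 193 0.02301718766708044 0.13168825910793142 -0.02333217469021583 0.02485945162332565
-0.075 410 0.036997176831198963 0.13372521409771332 -0.02362098208529799 0.02467059789349952
-0.07 269 0.03615117116292116 0.12952777876100546 -0.024920829536769117 0.024973416147991433
-0.065 219 0.047994245492932575 0.12135472655686391 -0.0249013867334238 0.024873611430101788
-0.06 207 0.04807998123529422 0.10913019334844493 -0.024691435220181728 0.02475682052638192
-0.055 199 0.048769567235095346 0.09851550407913034 -0.02456586087377419 0.024624333980460607
-0.05 226 0.04796296322646215 0.08741207419107999 -0.02443185313939878 0.024615789510820812
-0.045 216 0.04854237357282842 0.08429852914192537 -0.024398457215410195 0.024435470945920027
-0.04 306 0.04927573808221508 0.0837782751194544 -0.024242880115146002 0.024329909891561776
-0.035 155 0.048830996532259974 0.07459690662072704 -0.024063844967298523 0.02424719031285299
-0.03 210 0.048823882774410965 0.06576980723823422 -0.024972519049143254 0.024922278472230865
-0.025 268 0.04917570693962475 0.05793454969523082 -0.024901952401238433 0.024993219273547446
-0.02 213 0.048429127942795414 0.057295618737306375 -0.024794606180951632 0.02497169181300987
-0.015 243 0.048243815980848925 0.05239530725445901 -0.02462715261866794 0.024893407316257152
```

View pics/w12c.png

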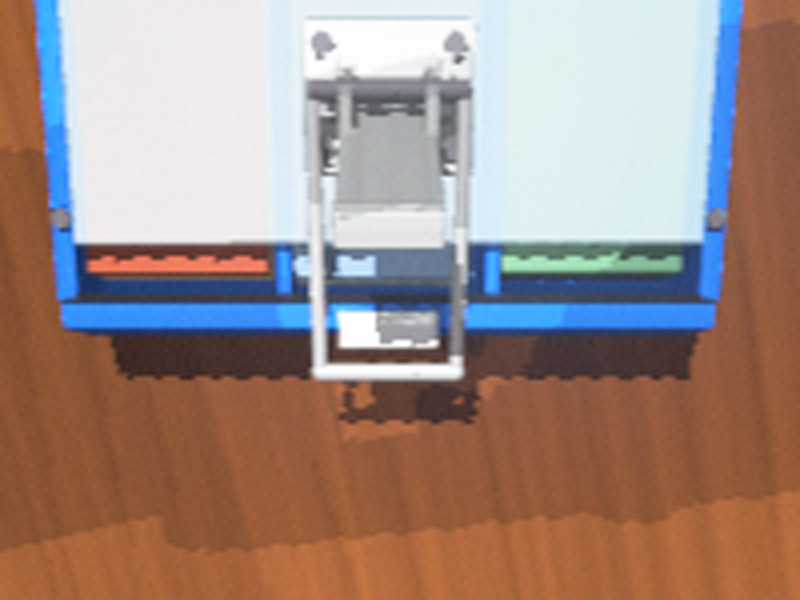

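The bar hangs at case x -105, z 49, just in front of and below the lip, with the lever at ~2.0 rad, so step 3 is met. Now bring the lever back and down along its arc.

Run:
```python
from helpers import *
def lv(ph,r=.062,t=.009): return C(-.035+r*np.cos(ph)-t*np.sin(ph)-.011,0,.059+r*np.sin(ph)+t*np.cos(ph))
p=lv(2.0); movep(C(-.13,0,.19),DOWN); move_l(C(-.13,0,p[2]),feed=.2)
for ph in np.linspace(2.0,.0,17):
    hit=move_l(lv(ph),feed=.06,max_force=25)
    if ph<1.1 or hit: print(round(ph,2),hit,*st())
    if hit: break
print("press",move_l(C(.015,0,.064),feed=.02,max_force=10),*st()); hold(.3)
move_l(C(.015,0,.2),feed=.2); movep(C(-.19,0,.28),DOWN)
im,W=grab("wrist"); P=inC(W)
big=cv2.resize(im[0:150,180:380],None,fx=4,fy=4,interpolation=cv2.INTER_CUBIC); cv2.imwrite("pics/w13c.png",big[:,:,::-1])
im,W=grab("scene"); S=inC(W)
for n,P in(("w",P),("s",S)):
    m=(abs(P[...,1])<.022)&(P[...,2]>.035)&(P[...,2]<.16)&(P[...,0]>-.13)&(P[...,0]<.06); Q=P[m]
    for a in np.arange(-.115,.06,.005 if n=="w" else .01):
        k=abs(Q[:,0]-a)<.0025
        if k.sum()>1: print(n,round(a,3),k.sum(),Q[k][:,2].min(),Q[k][:,2].max())
```

```text
1.0 False 77.9 [-0.0199 -0.      0.1159] [ 0.1901 -1.7367  0.5377] -0.0 0.4150728997774422
0.88 False 78.2 [-0.013  -0.0001  0.1123] [-0.3661 -2.7727  1.4597] 0.0001 1.5156337525695562
0.75 False 78.5 [-0.0067 -0.0001  0.108 ] [ 0.0531 -2.6115  3.1166] -0.0002 2.062727672091569
0.62 False 78.7 [-0.0008 -0.0001  0.1028] [-0.454  -1.6218  3.5882] -0.0001 2.0061791874468327
0.5 False 79.0 [ 0.0044 -0.0001  0.0967] [-0.8013  0.1722  2.4326] 0.0001 1.2878131354227662
0.38 False 79.3 [0.0083 0.0005 0.0894] [-0.0446  0.2113  0.305 ] -0.0002 0.0
0.25 False 79.6 [0.0117 0.0006 0.0822] [ 0.14    0.6348 -0.2418] -0.0001 0.0
0.12 False 79.9 [0.0143 0.0005 0.0749] [-0.0449  0.0649  0.1811] 0.0002 0.0
0.0 False 80.2 [0.016  0.0002 0.0676] [ 0.6383 -0.5176  0.4719] 0.0001 0.0
press True 80.4 [ 0.0159 -0.0002  0.067 ] [-1.7829  0.094   4.7566] -0.0001 2.97771904617548
w -0.095 146 0.05161676062403259 0.0643485464980918
w -0.09 175 0.049152423236456744 0.06388080475461166
w -0.085 167 0.04730424431947422 0.05574967076133708
w -0.08 71 0.038004400864702526 0.05621528324810676
w -0.075 192 0.0373730216
[... 793 characters left out ...]
6656195 0.05604527750124122
s -0.065 14 0.0472240494304641 0.059158906365710084
s -0.055 19 0.045928768306595424 0.05801971887087487
s -0.045 19 0.04735170157836843 0.06903276052553986
s -0.035 12 0.047557329889158506 0.07020635989182478
s -0.025 16 0.05111748312484177 0.06981752254764229
s -0.015 17 0.04473298014776561 0.07334198114713164
s -0.005 13 0.045250458600867516 0.07328577675315673
s 0.005 17 0.0460271984055618 0.07272983735028227
s 0.015 17 0.049865559845494234 0.07506926692199811
s 0.025 16 0.04585727560653363 0.07167018745522458
s 0.035 17 0.045371080453449286 0.0710314379513004
s 0.045 12 0.04338835701780264 0.07359417294098392
s 0.055 15 0.04459608267692006 0.05391875222185449
```

View pics/w13c.png

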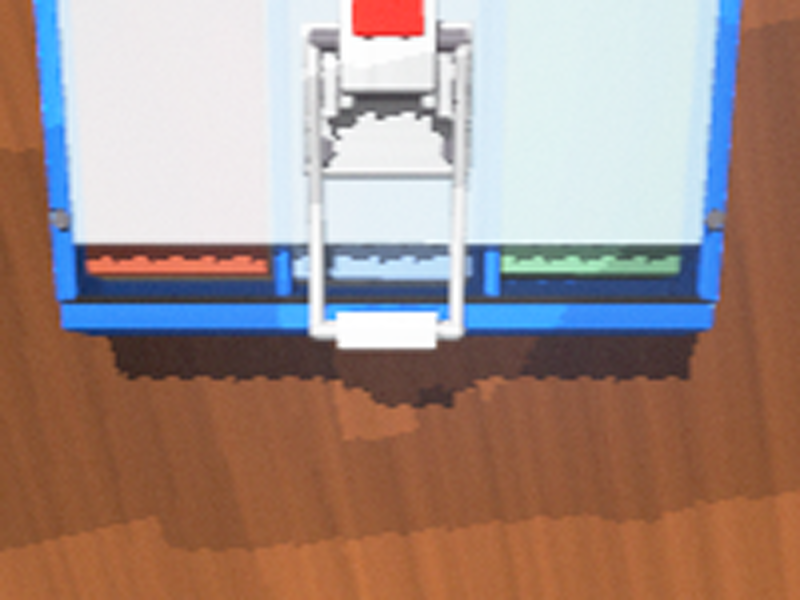

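The bar is under the hook's lip at crop (390,332), the lever lies flat with its top level at z ≈ 0.070–0.073, and the door is shut with all three stones inside. Handing in.

```bash
python3 -c "
from plant import *
print(job_done())"
```

```text
the job is handed in; nothing more can be done
None
```

The job is handed in, though no verdict came back: the green, red and blue stones are each inside their own channel, the door is shut, and the latch is hooked with its lever down flat. The arm went nowhere near the two knives or the dressing block, and it took about 82 s of the 210 s allowed.

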